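Roll the brass edging of a writing board home

ROBOT

A 7-joint arm with a two-finger parallel gripper is mounted at the origin on the work surface; the furniture and walls round the work are solid. World frame = base frame: x ahead of the robot, y to its left, z up, the work surface at z = 0. Lengths are in m, angles in degrees, forces in N, time in s.
With the tool pointing down it reaches from about 0.425 to 0.875 m from the base axis. Payload 4.7 kg.
Tool frame: the origin (TCP) lies between the finger pads; the fingertips stand 8 mm ahead of it and the grasp point (between the pads) lies 11 mm behind it; z points along the fingers, y is the line along which they close (so a half turn about z gives the same grasp; the last joint's range is limited). The gripper opens to 87 mm and grips with 3 to 60 N. Pads are 19 mm wide; open, the fingers measure 117 mm over their backs; the gripper's body (75 mm by 190 mm) begins 51 mm behind the grasp point.
Start: joints at [-66.515, 18.392, -4.016, 83.108, 1.295, 78.541, -3.26], TCP at [0.251, 0.6, 0.231] pointing down, gripper open.
Joint ranges: [-163.93, 163.93], [-17.29, 119.83], [-79.2, 71.16], [3.27, 140.29], [-89.18, 269.18], [5.43, 117.66], [-154.24, 154.24]. Speed limits (degrees/s): [147.25, 147.25, 180, 180, 180, 180, 180].

INTERFACE

Orientations are given as [roll, pitch, yaw] about the fixed x, y, z axes, in that order (R = Rz(yaw) Ry(pitch) Rx(roll)).
In Python, from cell import env, viewer gives the robot as it stands. The module is installed in compiled form; this text tells all that it offers.
- The arm moves only by the tool arm_command, never from a script. Its argument "series" is a list of rows, each a list of 2 entries, a list of its own where there are three numbers: the shift along the tool's x, y, z in mm, then the turn about the tool's z in rad. A call has exactly 5 rows; each row is the pose to reach, as a shift and turn from the pose commanded when the call began, along the tool's axes at that moment; what a row does not reach only later rows make up. A row lasts 1/10 s, in which the tool goes at most 50 mm and 8.59 degrees, less where a joint would pass 70% of its speed; a pose out of reach is approached as far as the arm can. A call with a gripper value outside its range is refused whole. "grip" is the gripper command: -1 is fully open, 1 is shut, values between are in proportion, set as the call begins (left out, the last holds). The fingers move at their own pace and stop on an object; "grip_force" is the grip in N (left out, the last holds). Time passes only in rows, so rows that repeat a pose let the fingers close, or fill a call up. It gives the time, the measured TCP pose, the force, the opening and the grip force at its end, in the units of the state.
- env.get_obs(): the state, without advancing time (a new reading comes with each control period).
- viewer.read_camera(name): name is "scene" or "top" or "wrist"; returns (picture, depth): 384x512x3 uint8, blue, green, red; 384x512 float32, m along the optical axis (not along the pixel's ray), 0 where there is no reading.
- viewer.calibration(name): a dict with "K" (3x3 intrinsics, pixels), "T" (4x4, takes a point from camera to world coordinates); the wrist camera has in their place "hand_eye" (4x4, takes a point from camera to tool coordinates, whose origin is the TCP and whose axes are the flange's). Camera axes: x right, y up, looking along -z (the intrinsics and any distortion apply to the point x, -y, -z); pixel columns grow to the right and rows downward; lengths in m; the calibration is good to about 2 mm. A picture is of the moment at which its call begins: read the wrist's pose just before it. calibration takes no time and is no camera call.
- env.sign_off(): hands the job in; it is judged then, once.
The state is a dict: "time_s": time; "qpos": joint angles; "joint_velocities": joint speeds; "effort": joint torques, N m; "tool_pos": TCP position; "tool_rot": TCP orientation; "force": force on the tool from outside, world axes, zero at the start; "wrist_torque": the same for the moment, N m; "grip_width": finger opening in m; "grasp_force": force on a finger pad.
Only numpy, scipy, OpenCV 4.12 (cv2) and the standard library are available. Lean on these libraries where they do the work, as an engineer would, in place of code of your own. Each camera call takes 0.05 s, during which the arm holds its last target. There are 200 camera calls.

TASK

The brass edging of the writing board stands proud of the wood. Take the hand roller out of its stand and roll its wheel along the edging from the blue end to the other end, pressing firmly, so that every section in turn goes home flush and none is skipped, but never so hard that the rubber cushion under the board is crushed. Then park the roller upright in its stand again, let go, and leave the other things on the desk alone.

Things in the scene. Friction and masses are not known exactly. Their poses are not given: they have to be found in the camera images.
- jig: Fixed dark base 150 x 240 x 10 mm, corner guides 37 mm high, with a rubber cushion and a brown writing board 120 x 216 x 16 mm. Origin: centre of the underside; z up, y along the brass edging to its blue end; edging on the -x side. The board's height is NOT told by this: amid its length the wooden top, unloaded, lies 44 to 58 mm above the desk, and it slopes along y by up to 0.04 rad either way; feel for it.
- strip_start (a point): Point on the jig under the middle of edging section 1, beside the blue end piece: x -35, y +84, z 44 mm in the jig frame; the board's wooden top here lies 4 mm below to 18 mm above this point (unknown: height and slope vary). Axes as the jig's.
- strip_end (a point): The same for section 8: x -35, y -84, z 44 mm in the jig frame. The edging is a straight row, 24 mm wide, of eight brass sections, one every 24 mm from strip_start to strip_end, in a groove with the board's wood on both sides.
- board (a joint): How far the board has been pressed down into its springy cushion, m; 0 unloaded, grows with the load: the cushion gives 1 mm for every 8 N on the board. More than 3.4 mm (27 N) crushes the cushion and counts as pressing too hard.
- stand: Fixed wooden parking stand: base 96 x 84 x 4 mm, open pocket 42 (x) by 50 (y) mm inside; its 10 mm thick x walls end 44 mm above the desk, the y walls 38 mm. Origin: centre of the underside, z up. The parked roller hangs with its guard plate on the two x walls, roller x along stand x (either way round), roller origin 8 mm above the stand's.
- roller: Loose hand roller, about 0.25 kg, upright in the stand. Origin: lowest point of the wheel; z up the handle, x rolling direction, y axle. Black wheel, radius 16, 28 mm wide; steel cheeks 38 mm over all in y; steel guard plate 60 (x) x 44 (y), z 36 to 44; pale square handle 24 x 24, z 44 to 94, brass button to z 99 mm. Grip the handle from above, fingertips just over the plate.
- wheel (a joint): Turning of the roller's wheel on its axle, rad, 0 at the start, without limit; it turns about 1 rad for each 16 mm rolled, the sign depends on the direction.
- sec1 (a joint): Section 1 of the brass edging (next to the blue end): how far it has been pressed into the groove, m. 5 mm = home, its top flush with the board's wood and against a solid stop; 0 = standing 5 mm proud. It starts at 0 to 1.2 mm, needs a push of 9 to 12 N to move and stays where it is left.
- sec2 (a joint): Section 2 of the brass edging: how far it has been pressed into the groove, m. 5 mm = home, its top flush with the board's wood and against a solid stop; 0 = standing 5 mm proud. It starts at 0 to 1.2 mm, needs a push of 9 to 12 N to move and stays where it is left.
- sec3 (a joint): Section 3 of the brass edging: how far it has been pressed into the groove, m. 5 mm = home, its top flush with the board's wood and against a solid stop; 0 = standing 5 mm proud. It starts at 0 to 1.2 mm, needs a push of 9 to 12 N to move and stays where it is left.
- sec4 (a joint): Section 4 of the brass edging: how far it has been pressed into the groove, m. 5 mm = home, its top flush with the board's wood and against a solid stop; 0 = standing 5 mm proud. It starts at 0 to 1.2 mm, needs a push of 9 to 12 N to move and stays where it is left.
- sec5 (a joint): Section 5 of the brass edging: how far it has been pressed into the groove, m. 5 mm = home, its top flush with the board's wood and against a solid stop; 0 = standing 5 mm proud. It starts at 0 to 1.2 mm, needs a push of 9 to 12 N to move and stays where it is left.
- sec6 (a joint): Section 6 of the brass edging: how far it has been pressed into the groove, m. 5 mm = home, its top flush with the board's wood and against a solid stop; 0 = standing 5 mm proud. It starts at 0 to 1.2 mm, needs a push of 9 to 12 N to move and stays where it is left.
- sec7 (a joint): Section 7 of the brass edging: how far it has been pressed into the groove, m. 5 mm = home, its top flush with the board's wood and against a solid stop; 0 = standing 5 mm proud. It starts at 0 to 1.2 mm, needs a push of 9 to 12 N to move and stays where it is left.
- sec8 (a joint): Section 8 of the brass edging (the far end): how far it has been pressed into the groove, m. 5 mm = home, its top flush with the board's wood and against a solid stop; 0 = standing 5 mm proud. It starts at 0 to 1.2 mm, needs a push of 9 to 12 N to move and stays where it is left.
- card_holder: Brass card stand 46 x 100 x 60 mm, loose bystander; origin under its centre.
- stone_finial: Carved pale stone finial on a black block, 90 x 89 x 178 mm, loose bystander; origin under its centre.
- sticky_pad: Yellow note pad 76 x 76 x 12 mm, loose bystander; origin under its centre.
- glasses_case: Dark red spectacle case 58 x 155 x 36 mm, loose bystander; origin under its centre.

How it is judged (in metres and radians):
On the way, in this order (a step that is already met when the one before it is completed fails the run):
1. the roller is lifted clear of its stand (z of roller in the frame of stand above 0.055 m), for 0.1 s.
2. section 1 is pressed home (within 1.2 mm of flush) by the roller standing over it, before section 8 (value of joint sec1 above 0.0038 m and horizontal distance between roller and strip_start below 0.03 m and value of joint sec8 below 0.003 m), for 0.1 s.
3. all eight sections are home and the wheel has rolled along them (turned 5 rad or more) (value of joint each of sec1, sec2, sec3, sec4, sec5, sec6, sec7, sec8 above 0.0038 m and (value of joint wheel above 5 rad or value of joint wheel below -5 rad)), for 0.1 s.
At the end, for the whole second after the job is handed in: All eight sections lie within 1.2 mm of flush, and the roller is parked at rest, upright (within 0.12 rad), within 12 mm of the stand's centre, its guard plate down on the stand's walls (within 4 mm) (value of joint each of sec1, sec2, sec3, sec4, sec5, sec6, sec7, sec8 above 0.0038 m and horizontal distance between roller and stand below 0.012 m and z of roller in the frame of stand between 0.004 and 0.012 m and angle between roller's own z axis and vertical below 0.12 rad and linear speed of roller below 0.02 m/s); the robot touches nothing.
It fails at once if the board is pressed more than 3.4 mm into its cushion (27 N) (value of joint board above 0.0034 m).
It fails at once if a section is pressed home while the one two before it is still proud (sections skipped) ((value of joint sec3 above 0.0038 m and value of joint sec1 below 0.003 m) or (value of joint sec4 above 0.0038 m and value of joint sec2 below 0.003 m) or (value of joint sec5 above 0.0038 m and value of joint sec3 below 0.003 m) or (value of joint sec6 above 0.0038 m and value of joint sec4 below 0.003 m) or (value of joint sec7 above 0.0038 m and value of joint sec5 below 0.003 m) or (value of joint sec8 above 0.0038 m and value of joint sec6 below 0.003 m)).
It fails at once if a bystander is moved more than 30 mm (distance of any of card_holder, stone_finial, sticky_pad, glasses_case from where it was at the start of the episode above 0.03 m).
It also fails if it takes over 72 s, if anything falls off the work surface, if the arm or the gripper's body presses on something with over 40 N, if the wrist force passes 120 N, or if a joint passes its speed limit or range.

## Working session

There is one attempt and no reset: what is moved stays moved. The work goes in short steps, Python scripts to look and compute and a tool call to move; the robot and the scene stay as the last step left them, time stands still between calls to the robot, and variables do not carry over. Pictures are saved under pics/ and viewed, at most 10 in all, crops included, and the job is handed in when it is done.

Besides the shell and the picture viewer there is one more tool, called after ">>>" in YAML: its name, and indented under it one key for each argument. arm_command: Moves the arm, as the interface text tells. Its arguments: {"type":"object","properties":{"series":{"type":"array"},"grip":{"type":"number"},"grip_force":{"type":"number"}},"required":["series"]}

```bash
mkdir -p pics; python3 - <<'E'
from cell import env, viewer
import cv2, numpy as np
o=env.get_obs()
for k in o: print(k,np.round(o[k],4))
for n in("top","scene"):
    p,d=viewer.read_camera(n); cv2.imwrite(f"pics/{n}0.png",p); np.save(f"pics/{n}0.npy",d)
    c=viewer.calibration(n); print(n,{k:np.round(v,4).tolist() for k,v in c.items()})
print({k:np.round(v,4).tolist() for k,v in viewer.calibration("wrist").items()})
E
```

```text
time_s 0.0
qpos [-66.5155  18.4391  -4.0141  83.1769   1.2958  78.5398  -3.2603]
joint_velocities [-0.0245  0.027  -0.1221 -0.0696 -0.0072 -0.0337  0.059 ]
effort [-2.00000e-04 -4.91298e+01 -4.04000e-01 -3.12514e+01 -6.38000e-02
  4.41000e-02  2.00000e-04]
tool_pos [0.2504 0.5992 0.2294]
tool_rot [-1.798895e+02  7.000000e-03  1.573238e+02]
force [ 1.1738 -0.0691 -0.1926]
wrist_torque [-0.0176  0.0325  0.0059]
grasp_force 0.0
grip_width 0.0871
top {'K': [[495.5419, 0.0, 260.2928], [0.0, 495.5419, 198.8191], [0.0, 0.0, 1.0]], 'T': [[-0.1121, 0.9666, -0.2307, 0.3157], [-0.9937, -0.1101, 0.0216, -0.1501], [-0.0045, 0.2317, 0.9728, 1.1486], [0.0, 0.0, 0.0, 1.0]]}
scene {'K': [[378.4426, 0.0, 255.1679], [0.0, 378.4426, 196.3578], [0.0, 0.0, 1.0]], 'T': [[-0.9753, -0.1286, 0.1797, 0.7368], [0.22, -0.4901, 0.8435, 0.6494], [-0.0204, 0.8621, 0.5063, 0.5406], [0.0, 0.0, 0.0, 1.0]]}
{'K': [[332.5369, 0.0, 252.808], [0.0, 332.5369, 189.6623], [0.0, 0.0, 1.0]], 'hand_eye': [[-0.0002, 0.9703, 0.2419, 0.0658], [1.0, -0.0001, 0.0011, 0.0001], [0.001, 0.2419, -0.9703, -0.1555], [0.0, 0.0, 0.0, 1.0]]}
```

View pics/top0.png

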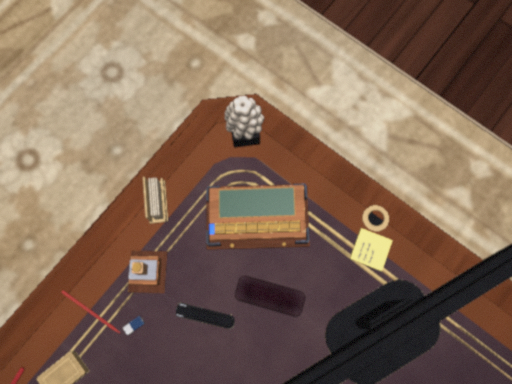

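View pics/scene0.png

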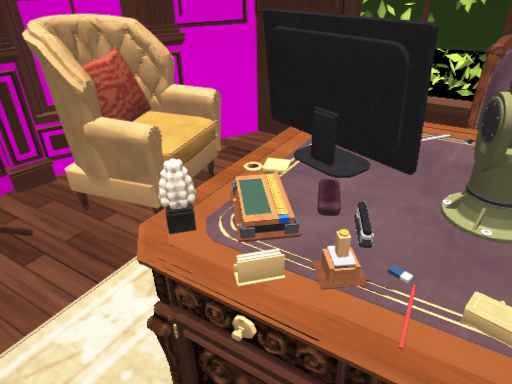

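The top view shows the stand with roller at about (146,270). The jig is at (257,215), with its blue end on the left (212,229) and the brass row on the side near the robot. The monitor is at right. Next I'll zoom in and measure.

```bash
cat > h.py <<'E'
from cell import env, viewer
import cv2, numpy as np
def ray(name,uv,obs=None):
    c=viewer.calibration(name); K=c["K"]
    if "T" in c: T=np.array(c["T"])
    else:
        from scipy.spatial.transform import Rotation as R
        W=np.eye(4); W[:3,:3]=R.from_euler("xyz",obs["tool_rot"],degrees=True).as_matrix(); W[:3,3]=obs["tool_pos"]
        T=W@np.array(c["hand_eye"])
    uv=np.atleast_2d(np.float64(uv))
    d=np.c_[(uv[:,0]-K[0][2])/K[0][0],-(uv[:,1]-K[1][2])/K[1][1],-np.ones(len(uv))]
    return T[:3,3],d@T[:3,:3].T
def onz(name,uv,z,obs=None):
    o,d=ray(name,uv,obs); return o+d*((z-o[2])/d[:,2])[:,None]
E
python3 - <<'E'
from h import *
p=cv2.imread("pics/top0.png")
a=cv2.resize(p[235:305,110:190],None,fx=5,fy=5,interpolation=cv2.INTER_CUBIC)
b=cv2.resize(p[175:255,200:315],None,fx=5,fy=5,interpolation=cv2.INTER_CUBIC)
c=np.zeros((760,600,3),np.uint8); c=np.zeros((600,800,3),np.uint8)
b=cv2.resize(b,None,fx=.8,fy=.8)
c[:350,:400]=a; c[:320,400-60+0:400-60+460]=b if False else c[:320,340:800]
c[275:595,340:800]=b
cv2.imwrite("pics/z0.png",c)
print("stand top",onz("top",[146,268],.1),"jig",onz("top",[257,215],.05), "case",onz("top",[270,295],.03),"monitor base",onz("top",[[330,330],[400,285]],.02))
hsv=cv2.cvtColor(p,cv2.COLOR_BGR2HSV)
m=cv2.inRange(hsv,(100,150,100),(125,255,255)); 
n,l,s,ce=cv2.connectedComponentsWithStats(m)
for i in range(1,n):
  if s[i,4]>8: print("blue",ce[i],s[i],onz("top",ce[i],.055))
E
```

```text
stand top [[0.44268198 0.08279348 0.1       ]] jig [[ 0.53967942 -0.16281307  0.05      ]] case [[ 0.36063807 -0.17168933  0.03      ]] monitor base [[ 0.27104365 -0.2942726   0.02      ]
 [ 0.35018957 -0.46446524  0.02      ]]
blue [210.72727273 228.96969697] [209 225   5   9  33] [[ 0.5186725  -0.05636976  0.055     ]]
```

View pics/z0.png

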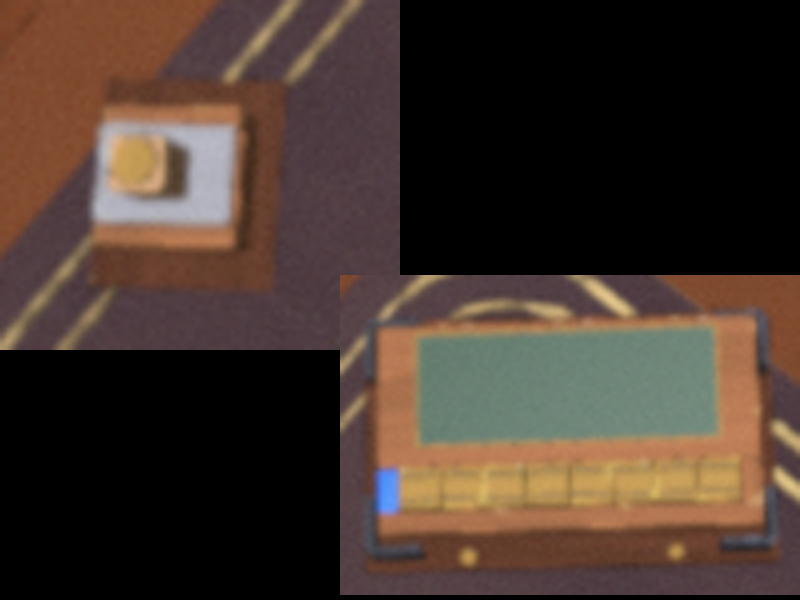

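Crops: the plate's long side lies along image-horizontal (world y), so the roller's rolling direction is already close to the brass row's. Now measuring both by masks.

```bash
python3 - <<'E'
from h import *
p=cv2.imread("pics/top0.png"); d=np.load("pics/top0.npy")
hsv=cv2.cvtColor(p,cv2.COLOR_BGR2HSV)
def yaw(name,m,z,lab):
    c=max(cv2.findContours(m,0,2)[0],key=cv2.contourArea)
    w=onz(name,c.reshape(-1,2),z)[:,:2].astype(np.float32)*1000
    r=cv2.minAreaRect(w); b=cv2.boxPoints(r)
    print(lab,"centre",np.round(r[0],1),"size",np.round(r[1],1),"ang",round(r[2],1),cv2.contourArea(c))
m=np.zeros(p.shape[:2],np.uint8); m[240:300,115:185]=255
pl=cv2.inRange(hsv,(90,15,110),(130,90,255))&m
yaw("top",pl,.052,"plate")
jm=np.zeros_like(m); jm[175:255,200:315]=255
gr=cv2.inRange(hsv,(60,40,50),(98,255,255))&jm
br=cv2.inRange(hsv,(18,110,110),(32,255,255))&jm; br[:212]=0; br[238:]=0
for mm in(gr,br): print(cv2.boundingRect(mm))
yaw("top",cv2.morphologyEx(gr,cv2.MORPH_CLOSE,np.ones((3,3))),.052,"green")
yaw("top",cv2.morphologyEx(br,cv2.MORPH_CLOSE,np.ones((5,5))),.056,"brass")
# depth cloud
T=np.array(viewer.calibration("top")["T"])
def pts(uv):
    uv=np.int32(uv); o,dd=ray("top",uv); return o+dd*d[uv[:,1],uv[:,0]][:,None]
g=np.argwhere(cv2.erode(gr,np.ones((3,3))))[:,::-1]; P=pts(g)
A=np.c_[P[:,:2]-P[:,:2].mean(0),np.ones(len(P))]; print("green plane slope,z",np.linalg.lstsq(A,P[:,2],rcond=None)[0],P.mean(0))
g=np.argwhere(pl)[:,::-1]; print("plate z",np.median(pts(g)[:,2]))
uv=np.array([(u,v) for u in range(512) for v in range(384)]); P=pts(uv); s=P[(P[:,2]>.15)&(P[:,0]<.6)&(P[:,1]<.0)]
if len(s): print("tall",s.min(0),s.max(0)); 
for z in(.15,.25,.35,.45):
    q=s[(s[:,2]>z)&(s[:,2]<z+.1)]
    if len(q): print(z,q[:,:2].min(0),q[:,:2].max(0), "nearest to y>-.4:",q[q[:,1]>-.4][:,:2].max(0) if (q[:,1]>-.4).any() else None)
E
```

```text
plate centre [444.3  85.2] size [19.9 32.8] ang 83.5 79.0
(221, 189, 72, 27)
(216, 221, 84, 13)
green centre [ 569.1 -165. ] size [162.   56.4] ang 85.3 1635.5
brass centre [ 511.  -160.9] size [186.   22.7] ang 85.3 704.0
green plane slope,z [-1.92456926  0.12241717  0.05788712] [ 0.56777378 -0.16278239  0.05788712]
plate z 0.051143142142674014
tall [ 0.19298147 -0.6244041   0.1500773 ] [ 0.39614896 -0.15006288  1.14856846]
0.15 [ 0.19298147 -0.6244041 ] [ 0.39614896 -0.17231214] nearest to y>-.4: [ 0.30809154 -0.17231214]
0.25 [ 0.20365875 -0.60647263] [ 0.39240484 -0.17366284] nearest to y>-.4: [ 0.31080647 -0.17366284]
0.35 [ 0.21591539 -0.55695193] [ 0.38212109 -0.17543469] nearest to y>-.4: [ 0.31663278 -0.17543469]
```

>>> arm_command:
  series:
    - [[-30,-32,0],0]
    - [[-64,-68,0],0]
    - [[-98,-104,0],0]
    - [[-132,-140,0],0]
    - [[-166,-176,0],0]
  grip: -1

```text
time_s: 0.6
tool_pos: [0.3363, 0.3712, 0.2302]
tool_rot: [-180.0, -0.0, 157.3]
force: [0.7, -1.3, 0.2]
grip_width: 0.0872
grasp_force: 0.0
```

>>> arm_command:
  series:
    - [[-34,-36,0],0]
    - [[-68,-72,0],0]
    - [[-102,-108,0],0]
    - [[-136,-144,0],0]
    - [[-170,-180,0],0]

```text
time_s: 1.1
tool_pos: [0.4235, 0.1397, 0.2304]
tool_rot: [180.0, -0.0, 157.3]
force: [0.1, 0.5, 0.2]
grip_width: 0.0869
grasp_force: 0.0
```

>>> arm_command:
  series:
    - [[-20,-22,0],-0.1]
    - [[-40,-43,0],-0.2]
    - [[-40,-43,0],-0.31]
    - [[-40,-43,0],-0.31]
    - [[-40,-43,0],-0.31]

```text
time_s: 1.6
tool_pos: [0.4434, 0.0872, 0.2303]
tool_rot: [180.0, -0.0, 175.0]
force: [-0.9, -0.3, 0.1]
grip_width: 0.0877
grasp_force: 0.0
```

```bash
python3 - <<'E'
from h import *
o=env.get_obs(); p,d=viewer.read_camera("wrist"); cv2.imwrite("pics/w0.png",p); np.save("pics/w0.npy",d)
import pickle; pickle.dump(o,open("pics/w0.pkl","wb"))
for k in("time_s","tool_pos","tool_rot","qpos","force"): print(k,np.round(o[k],4))
E
```

```text
time_s 1.6
tool_pos [0.4434 0.0872 0.2303]
tool_rot [ 1.799950e+02 -2.890000e-02  1.749904e+02]
qpos [-39.1625  -7.2286  22.8715 110.4434   2.8701  76.2639  67.8528]
force [-0.8815 -0.3458  0.1228]
```

View pics/w0.png

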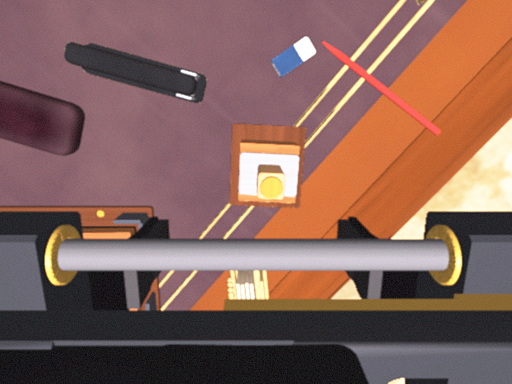

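The wrist view shows the stand at (268,165), the white plate at (268,175) and the button at (271,188). The roller is clear of the fingers.

```bash
python3 - <<'E'
from h import *
import pickle
o=pickle.load(open("pics/w0.pkl","rb")); p=cv2.imread("pics/w0.png"); hsv=cv2.cvtColor(p,cv2.COLOR_BGR2HSV)
roi=np.zeros(p.shape[:2],np.uint8); roi[115:212,222:315]=255
def rep(m,z,lab):
    c=max(cv2.findContours(m,0,2)[0],key=cv2.contourArea)
    w=onz("wrist",c.reshape(-1,2),z,o)[:,:2].astype(np.float32)*1000
    r=cv2.minAreaRect(w); print(lab,cv2.boundingRect(c),np.round(r[0],1),np.round(r[1],1),round(r[2],1))
wh=cv2.inRange(hsv,(0,0,150),(179,50,255))&roi
rep(wh,.052,"plate")
rep(cv2.inRange(hsv,(22,150,120),(34,255,255))&roi,.107,"button")
base=cv2.inRange(hsv,(0,110,50),(18,255,255))&roi
rep(cv2.morphologyEx(cv2.morphologyEx(base|wh,cv2.MORPH_OPEN,np.ones((7,7))),cv2.MORPH_CLOSE,np.ones((9,9))),.01,"base")
print("button px",hsv[188,271],"pl",hsv[165,260])
E
```

```text
plate (239, 152, 61, 45) [446.2 102.6] [60.2 44.2] 82.0
button (261, 177, 20, 19) [443.7 100.9] [11.8 17.4] 36.0
base (230, 124, 85, 88) [448.6 110.1] [ 99.4 100.5] 84.0
button px [ 25 151 254] pl [ 12 106 156]
```

```bash
python3 - <<'E'
from h import *
print(onz("top",[143,269.7],.052),onz("top",[137,267],.107))
p=cv2.imread("pics/top0.png")[235:305,110:190]; hsv=cv2.cvtColor(p,cv2.COLOR_BGR2HSV)
m=cv2.inRange(hsv,(90,15,100),(130,90,255)); c=cv2.boundingRect(m); print(c)
E
```

```text
[[0.44551567 0.10024385 0.052     ]] [[0.44604008 0.09986663 0.107     ]]
(19, 27, 26, 16)
```

>>> arm_command:
  series:
    - [[-1,14.5,0],0.05]
    - [[-1,14.5,40],0.05]
    - [[-1,14.5,80],0.05]
    - [[-1,14.5,120],0.05]
    - [[-1,14.5,150],0.05]

```text
time_s: 2.15
tool_pos: [0.4445, 0.1016, 0.0782]
tool_rot: [-179.9, -0.1, 172.2]
force: [-0.3, -0.3, -1.0]
grip_width: 0.0871
grasp_force: 0.0
```

>>> arm_command:
  series:
    - [[0,0,10],0]
    - [[0,0,16],0]
    - [[0,0,16.5],0]
    - [[0,0,16.5],0]
    - [[0,0,16.5],0]

```text
time_s: 2.65
tool_pos: [0.4471, 0.1015, 0.0654]
tool_rot: [179.9, 0.1, 172.2]
force: [0.6, 0.5, 0.8]
grip_width: 0.0875
grasp_force: 0.0
```

>>> arm_command:
  series:
    - [[0,0,0],0]
    - [[0,0,0],0]
    - [[0,0,0],0]
    - [[0,0,0],0]
    - [[0,0,0],0]
  grip: 1
  grip_force: 55

```text
time_s: 3.15
tool_pos: [0.446, 0.101, 0.0641]
tool_rot: [180.0, 0.0, 172.2]
force: [-0.6, 0.2, -0.9]
grip_width: 0.055
grasp_force: 0.0
```

>>> arm_command:
  series:
    - [[0,0,0],0]
    - [[0,0,0],0]
    - [[0,0,0],0]
    - [[0,0,0],0]
    - [[0,0,0],0]

```text
time_s: 3.65
tool_pos: [0.446, 0.1012, 0.0641]
tool_rot: [180.0, 0.0, 172.2]
force: [-0.6, 1.3, -0.8]
grip_width: 0.0237
grasp_force: 55.0
```

>>> arm_command:
  series:
    - [[0,0,0],0]
    - [[0,0,0],0]
    - [[0,0,0],0]
    - [[0,0,0],0]
    - [[0,0,0],0]

```text
time_s: 4.15
tool_pos: [0.446, 0.101, 0.0641]
tool_rot: [180.0, 0.0, 172.2]
force: [0.7, 1.9, -0.3]
grip_width: 0.0238
grasp_force: 55.0
```

>>> arm_command:
  series:
    - [[0,0,-15],0]
    - [[0,0,-40],0]
    - [[0,0,-70],0]
    - [[0,0,-100],0]
    - [[0,0,-100],0]

```text
time_s: 4.65
tool_pos: [0.4484, 0.1014, 0.1676]
tool_rot: [179.8, 0.3, 172.2]
force: [1.4, 0.3, -2.6]
grip_width: 0.0239
grasp_force: 55.0
```

>>> arm_command:
  series:
    - [[-19,-33,0],0]
    - [[-39,-68,0],0]
    - [[-59,-103,0],0]
    - [[-78,-136,0],0]
    - [[-95.5,-166.5,0],0]

```text
time_s: 5.15
tool_pos: [0.5174, -0.079, 0.1626]
tool_rot: [-179.9, -0.1, 172.2]
force: [0.3, 0.8, -2.9]
grip_width: 0.0236
grasp_force: 55.0
```

>>> arm_command:
  series:
    - [[0,0,0],-0.055]
    - [[0,0,0],-0.055]
    - [[0,0,0],-0.055]
    - [[0,0,0],-0.055]
    - [[0,0,0],-0.055]

```text
time_s: 5.65
tool_pos: [0.5178, -0.0759, 0.1638]
tool_rot: [180.0, -0.0, 175.4]
force: [1.8, -0.0, -2.0]
grip_width: 0.0238
grasp_force: 55.0
```

```bash
python3 - <<'E'
from h import *
import pickle
o=env.get_obs(); p,d=viewer.read_camera("wrist"); q,_=viewer.read_camera("scene")
cv2.imwrite("pics/j1.png",np.hstack([cv2.resize(p,(400,300)),cv2.resize(q[120:290,180:400],(400,300))])); cv2.imwrite("pics/w1.png",p)
pickle.dump(o,open("pics/w1.pkl","wb"))
for k in("time_s","tool_pos","tool_rot","force"): print(k,np.round(o[k],4))
E
```

```text
time_s 5.65
tool_pos [ 0.5178 -0.0759  0.1638]
tool_rot [ 1.799807e+02 -2.220000e-02  1.754418e+02]
force [ 1.8329 -0.0186 -1.9722]
```

View pics/j1.png

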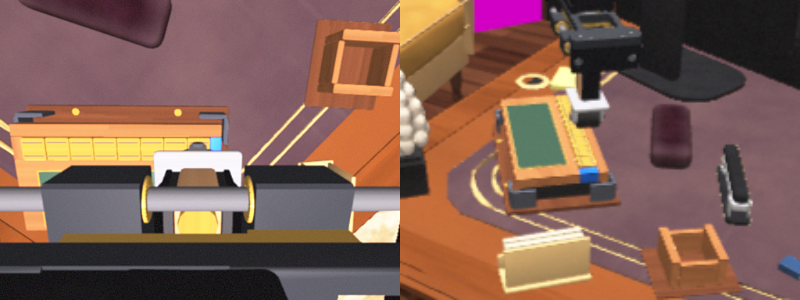

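The wrist view shows the brass row from (22,150) to the blue end at (215,143), in half-picture pixels, with the roller held upright. The empty stand is at (355,62), so I'll measure the row and the stand from this view.

```bash
python3 - <<'E'
from h import *
import pickle
o=pickle.load(open("pics/w1.pkl","rb")); p=cv2.imread("pics/w1.png"); hsv=cv2.cvtColor(p,cv2.COLOR_BGR2HSV)
br=cv2.inRange(hsv,(20,120,120),(34,255,255)); roi=np.zeros_like(br); roi[165:212,0:300]=255
br=cv2.morphologyEx(br&roi,cv2.MORPH_CLOSE,np.ones((5,5))); br=cv2.morphologyEx(br,cv2.MORPH_OPEN,np.ones((7,7)))
c=max(cv2.findContours(br,0,2)[0],key=cv2.contourArea); print(cv2.boundingRect(c))
bl=cv2.inRange(hsv,(98,120,100),(125,255,255)); bl[:150]=0; bl[215:]=0; c2=max(cv2.findContours(bl,0,2)[0],key=cv2.contourArea); print("blue",cv2.boundingRect(c2))
for z in(.048,.055,.062):
    w=onz("wrist",c.reshape(-1,2),z,o)[:,:2].astype(np.float32)*1000; r=cv2.minAreaRect(w); print(z,np.round(r[0],1),np.round(r[1],1),round(r[2],1), np.round(onz("wrist",[c2[:,0,0].min(),c2[:,0,1].mean()],z,o)*1000,1))
d=cv2.boxPoints(cv2.minAreaRect(c)); print(d)
# stand base
roi[:]=0; roi[15:150,385:512]=255
m=cv2.inRange(hsv,(0,110,40),(17,255,255))&roi
cv2.imwrite("pics/m.png",np.hstack([p[10:150,380:],cv2.merge([m[10:150,380:]]*3)]))
s,_=viewer.read_camera("top"); cv2.imwrite("pics/top1.png",s)
E
```

```text
(26, 176, 217, 30)
blue (269, 176, 16, 17)
0.048 [ 512.5 -175.5] [181.2  25.2] 85.4 [[516.8 -62.3  48. ]]
0.055 [ 510.9 -172.8] [176.5  24.5] 85.4 [[515.2 -62.5  55. ]]
0.062 [ 509.4 -170.1] [171.8  23.9] 85.4 [[513.5 -62.8  62. ]]
[[ 26. 176.]
 [242. 176.]
 [242. 205.]
 [ 26. 205.]]
```

```bash
python3 - <<'E'
from h import *
p=cv2.imread("pics/top1.png")
a=cv2.resize(p[235:305,110:190],None,fx=5,fy=5,interpolation=cv2.INTER_CUBIC)
m=cv2.resize(cv2.imread("pics/m.png"),None,fx=2,fy=2)
c=np.zeros((600,800,3),np.uint8); c[:350,:400]=a; c[350:350+min(250,m.shape[0]),:m.shape[1]]=m[:250]
cv2.imwrite("pics/z1.png",c)
E
```

```text
(no output)
```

View pics/z1.png

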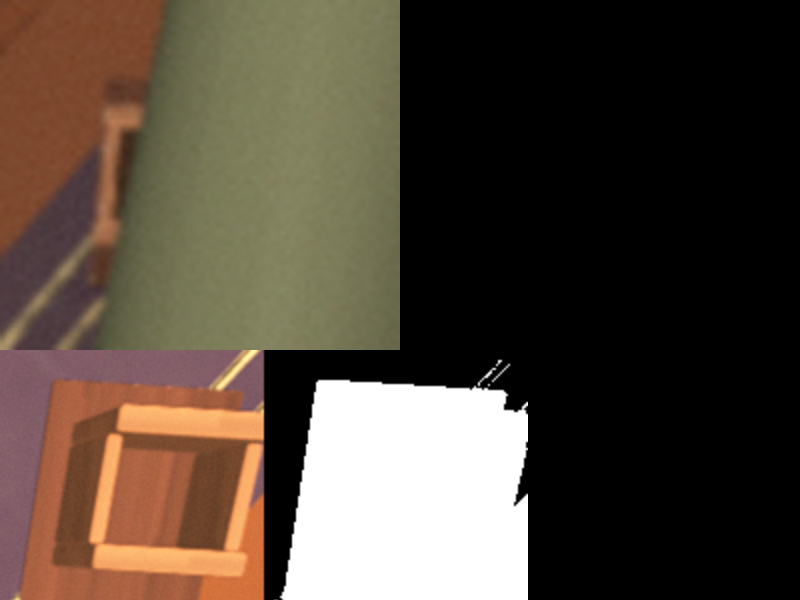

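>>> arm_command:
  series:
    - [[0,0,10],0]
    - [[0,0,20],0]
    - [[0,0,30],0]
    - [[0,0,36],0]
    - [[0,0,36],0]

```text
time_s: 6.3
tool_pos: [0.517, -0.0769, 0.1266]
tool_rot: [-180.0, -0.1, 175.4]
force: [-0.1, -0.2, -2.7]
grip_width: 0.0236
grasp_force: 55.0
```

>>> arm_command:
  series:
    - [[0,0,1],0]
    - [[0,0,2],0]
    - [[0,0,3],0]
    - [[0,0,4],0]
    - [[0,0,4],0]

```text
time_s: 6.8
tool_pos: [0.5181, -0.0769, 0.1241]
tool_rot: [180.0, 0.0, 175.4]
force: [0.6, -0.2, -2.0]
grip_width: 0.0236
grasp_force: 55.0
```

>>> arm_command:
  series:
    - [[0,0,1],0]
    - [[0,0,2],0]
    - [[0,0,3],0]
    - [[0,0,4],0]
    - [[0,0,4],0]

```text
time_s: 7.3
tool_pos: [0.5179, -0.0769, 0.1199]
tool_rot: [-180.0, -0.0, 175.4]
force: [0.4, -0.3, -2.1]
grip_width: 0.0237
grasp_force: 55.0
```

>>> arm_command:
  series:
    - [[0,0,0],0]
    - [[0,0,0],0]
    - [[0,0,0],0]
    - [[0,0,0],0]
    - [[0,0,0],0]

```text
time_s: 7.8
tool_pos: [0.5181, -0.0769, 0.1201]
tool_rot: [180.0, 0.0, 175.4]
force: [-1.2, -0.7, -1.4]
grip_width: 0.0235
grasp_force: 55.0
```

>>> arm_command:
  series:
    - [[0,0,1],0]
    - [[0,0,2],0]
    - [[0,0,3],0]
    - [[0,0,4],0]
    - [[0,0,4],0]

```text
time_s: 8.3
tool_pos: [0.5179, -0.0769, 0.1159]
tool_rot: [180.0, -0.0, 175.4]
force: [0.5, -0.0, -1.9]
grip_width: 0.0236
grasp_force: 55.0
```

>>> arm_command:
  series:
    - [[0,0,1],0]
    - [[0,0,2],0]
    - [[0,0,3],0]
    - [[0,0,4],0]
    - [[0,0,4],0]

```text
time_s: 8.8
tool_pos: [0.5181, -0.0769, 0.1122]
tool_rot: [180.0, 0.0, 175.4]
force: [-0.7, 0.9, -0.8]
grip_width: 0.0236
grasp_force: 55.0
```

>>> arm_command:
  series:
    - [[0,0,1],0]
    - [[0,0,2],0]
    - [[0,0,3],0]
    - [[0,0,4],0]
    - [[0,0,4],0]

```text
time_s: 9.3
tool_pos: [0.5182, -0.077, 0.1092]
tool_rot: [180.0, 0.0, 175.4]
force: [-4.5, 0.3, 8.0]
grip_width: 0.0236
grasp_force: 55.0
```

>>> arm_command:
  series:
    - [[0,0,1],0]
    - [[0,0,2],0]
    - [[0,0,2],0]
    - [[0,0,2],0]
    - [[0,0,2],0]

```text
time_s: 9.8
tool_pos: [0.5183, -0.0765, 0.1074]
tool_rot: [179.9, 0.0, 175.4]
force: [-4.1, 0.5, 9.6]
grip_width: 0.0236
grasp_force: 55.0
```

>>> arm_command:
  series:
    - [[0,0,1],0]
    - [[0,0,2],0]
    - [[0,0,2],0]
    - [[0,0,2],0]
    - [[0,0,2],0]

```text
time_s: 10.3
tool_pos: [0.5184, -0.0761, 0.1061]
tool_rot: [179.9, 0.0, 175.4]
force: [-5.4, 2.8, 15.0]
grip_width: 0.0238
grasp_force: 55.0
```

>>> arm_command:
  series:
    - [[0,-2,0],0]
    - [[0,-4,0],0]
    - [[0,-6,0],0]
    - [[0,-8,0],0]
    - [[0,-10,0],0]

```text
time_s: 10.8
tool_pos: [0.5181, -0.0821, 0.1062]
tool_rot: [179.6, 0.0, 175.5]
force: [-4.1, 6.6, 14.7]
grip_width: 0.0238
grasp_force: 55.0
```

>>> arm_command:
  series:
    - [[0,-2,0],0]
    - [[0,-4,0],0]
    - [[0,-6,0],0]
    - [[0,-8,0],0]
    - [[0,-10,0],0]

```text
time_s: 11.3
tool_pos: [0.5172, -0.0964, 0.1065]
tool_rot: [179.9, 0.1, 175.4]
force: [-5.7, 1.8, 15.9]
grip_width: 0.0236
grasp_force: 55.0
```

>>> arm_command:
  series:
    - [[0,-2,0],0]
    - [[0,-4,0],0]
    - [[0,-6,0],0]
    - [[0,-8,0],0]
    - [[0,-10,0],0]

```text
time_s: 11.8
tool_pos: [0.517, -0.1015, 0.1066]
tool_rot: [179.5, 0.1, 175.5]
force: [-5.1, 12.6, 17.4]
grip_width: 0.0237
grasp_force: 55.0
```

>>> arm_command:
  series:
    - [[0,-2,-0.1],0]
    - [[0,-4,-0.2],0]
    - [[0,-6,-0.3],0]
    - [[0,-8,-0.4],0]
    - [[0,-10,-0.5],0]

```text
time_s: 12.3
tool_pos: [0.516, -0.1162, 0.1072]
tool_rot: [179.9, 0.1, 175.4]
force: [-4.8, 2.0, 16.4]
grip_width: 0.0238
grasp_force: 55.0
```

>>> arm_command:
  series:
    - [[0,-2,-0.1],0]
    - [[0,-4,-0.2],0]
    - [[0,-6,-0.3],0]
    - [[0,-8,-0.4],0]
    - [[0,-10,-0.5],0]

```text
time_s: 12.8
tool_pos: [0.5153, -0.1247, 0.1076]
tool_rot: [179.7, 0.1, 175.4]
force: [-4.6, 7.6, 16.4]
grip_width: 0.0237
grasp_force: 55.0
```

>>> arm_command:
  series:
    - [[0,-2,-0.1],0]
    - [[0,-4,-0.2],0]
    - [[0,-6,-0.3],0]
    - [[0,-8,-0.4],0]
    - [[0,-10,-0.5],0]

```text
time_s: 13.3
tool_pos: [0.5147, -0.1343, 0.108]
tool_rot: [179.8, 0.1, 175.5]
force: [-4.7, 2.2, 15.0]
grip_width: 0.0238
grasp_force: 55.0
```

>>> arm_command:
  series:
    - [[0,-2,0],0]
    - [[0,-4,-0.1],0]
    - [[0,-6,-0.2],0]
    - [[0,-8,-0.3],0]
    - [[0,-10,-0.3],0]

```text
time_s: 13.8
tool_pos: [0.5137, -0.1467, 0.1084]
tool_rot: [179.9, 0.1, 175.4]
force: [-4.1, 0.8, 14.5]
grip_width: 0.0237
grasp_force: 55.0
```

>>> arm_command:
  series:
    - [[0,-2,0],0]
    - [[0,-4,-0.1],0]
    - [[0,-6,-0.2],0]
    - [[0,-8,-0.2],0]
    - [[0,-10,-0.2],0]

```text
time_s: 14.3
tool_pos: [0.5135, -0.1503, 0.1083]
tool_rot: [179.4, 0.1, 175.5]
force: [-2.9, 12.8, 15.3]
grip_width: 0.0235
grasp_force: 55.0
```

>>> arm_command:
  series:
    - [[0,-2,0],0]
    - [[0,-4,-0.1],0]
    - [[0,-6,-0.2],0]
    - [[0,-8,-0.3],0]
    - [[0,-10,-0.3],0]

```text
time_s: 14.8
tool_pos: [0.5121, -0.1667, 0.109]
tool_rot: [179.9, 0.2, 175.4]
force: [-4.2, 1.6, 14.6]
grip_width: 0.0238
grasp_force: 55.0
```

>>> arm_command:
  series:
    - [[0,-2,0],0]
    - [[0,-4,-0.1],0]
    - [[0,-6,-0.2],0]
    - [[0,-8,-0.2],0]
    - [[0,-10,-0.2],0]

```text
time_s: 15.3
tool_pos: [0.5117, -0.1732, 0.109]
tool_rot: [179.6, 0.1, 175.4]
force: [-3.7, 9.6, 17.2]
grip_width: 0.024
grasp_force: 55.0
```

>>> arm_command:
  series:
    - [[0,-2,-0.1],0]
    - [[0,-4,-0.2],0]
    - [[0,-6,-0.3],0]
    - [[0,-8,-0.4],0]
    - [[0,-10,-0.4],0]

```text
time_s: 15.8
tool_pos: [0.5108, -0.1865, 0.1097]
tool_rot: [179.9, 0.2, 175.4]
force: [-3.6, 1.7, 14.8]
grip_width: 0.0235
grasp_force: 55.0
```

>>> arm_command:
  series:
    - [[0,-2,0],0]
    - [[0,-4,-0.1],0]
    - [[0,-6,-0.2],0]
    - [[0,-8,-0.2],0]
    - [[0,-10,-0.2],0]

```text
time_s: 16.3
tool_pos: [0.51, -0.1964, 0.1099]
tool_rot: [179.9, 0.2, 175.4]
force: [-3.4, 4.5, 16.0]
grip_width: 0.0234
grasp_force: 55.0
```

>>> arm_command:
  series:
    - [[0,-2,-0.1],0]
    - [[0,-4,-0.2],0]
    - [[0,-6,-0.3],0]
    - [[0,-8,-0.3],0]
    - [[0,-10,-0.3],0]

```text
time_s: 16.8
tool_pos: [0.5097, -0.2023, 0.1099]
tool_rot: [179.6, 0.1, 175.5]
force: [-4.0, 6.2, 17.0]
grip_width: 0.0238
grasp_force: 55.0
```

>>> arm_command:
  series:
    - [[0,-2,-0.1],0]
    - [[0,-4,-0.2],0]
    - [[0,-6,-0.3],0]
    - [[0,-8,-0.4],0]
    - [[0,-10,-0.4],0]

```text
time_s: 17.3
tool_pos: [0.5083, -0.2169, 0.1106]
tool_rot: [180.0, 0.2, 175.4]
force: [-3.2, 1.2, 14.2]
grip_width: 0.0238
grasp_force: 55.0
```

>>> arm_command:
  series:
    - [[0,-2,0],0]
    - [[0,-4,-0.1],0]
    - [[0,-6,-0.1],0]
    - [[0,-8,-0.2],0]
    - [[0,-10,-0.2],0]

```text
time_s: 17.8
tool_pos: [0.5081, -0.2217, 0.1105]
tool_rot: [179.5, 0.1, 175.5]
force: [-3.3, 10.7, 16.7]
grip_width: 0.0241
grasp_force: 55.0
```

>>> arm_command:
  series:
    - [[0,-2,-0.1],0]
    - [[0,-4,-0.2],0]
    - [[0,-6,-0.3],0]
    - [[0,-8,-0.3],0]
    - [[0,-10,-0.3],0]

```text
time_s: 18.3
tool_pos: [0.5069, -0.237, 0.1113]
tool_rot: [180.0, 0.2, 175.4]
force: [-2.9, 1.8, 14.9]
grip_width: 0.0235
grasp_force: 55.0
```

>>> arm_command:
  series:
    - [[0,-2,0],0]
    - [[0,-4,-0.1],0]
    - [[0,-6,-0.2],0]
    - [[0,-8,-0.2],0]
    - [[0,-8,-0.2],0]

```text
time_s: 18.8
tool_pos: [0.5062, -0.2456, 0.1116]
tool_rot: [-180.0, 0.2, 175.3]
force: [-3.1, 0.6, 14.6]
grip_width: 0.0235
grasp_force: 55.0
```

>>> arm_command:
  series:
    - [[0,0,-10],0]
    - [[0,0,-30],0]
    - [[0,0,-55],0]
    - [[0,0,-55],0]
    - [[0,0,-55],0]

```text
time_s: 19.3
tool_pos: [0.5046, -0.2442, 0.1633]
tool_rot: [180.0, 0.0, 175.4]
force: [-0.2, 0.2, -2.1]
grip_width: 0.0242
grasp_force: 55.0
```

>>> arm_command:
  series:
    - [[0,40,0],0]
    - [[0,85,0],0]
    - [[0,130,0],0]
    - [[0,180,0],0]
    - [[0,205,0],0]

```text
time_s: 19.8
tool_pos: [0.52, -0.0343, 0.1617]
tool_rot: [179.9, -0.2, 175.7]
force: [0.3, -0.4, -2.4]
grip_width: 0.0235
grasp_force: 55.0
```

```bash
python3 - <<'E'
from h import *
o=env.get_obs(); p,d=viewer.read_camera("wrist"); q,_=viewer.read_camera("scene")
w=p[60:300,60:380]; 
cv2.imwrite("pics/j2.png",np.vstack([cv2.resize(p[130:240,:320],(800,275)),cv2.resize(q[120:290,180:400],(800,325))[:, :]]))
cv2.imwrite("pics/w2.png",p); cv2.imwrite("pics/s2.png",q)
for k in("time_s","tool_pos","tool_rot","force"): print(k,np.round(o[k],4))
E
```

```text
time_s 19.8
tool_pos [ 0.52   -0.0343  0.1617]
tool_rot [ 1.798904e+02 -1.734000e-01  1.757010e+02]
force [ 0.3204 -0.3701 -2.444 ]
```

View pics/j2.png

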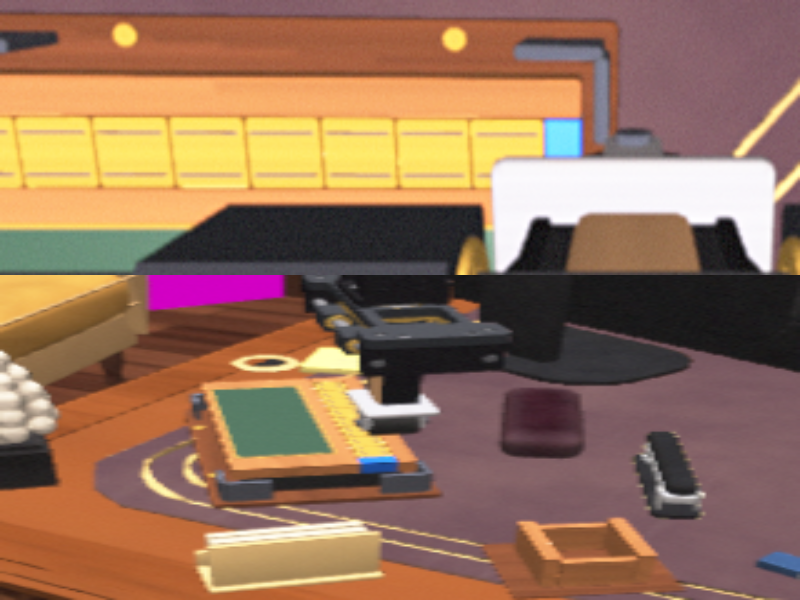

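All visible sections lie in line with the wood and the roller hangs upright. Next I return to the recorded parking pose (0.446, 0.101, yaw 172.2).

>>> arm_command:
  series:
    - [[21,33,0],0]
    - [[43,66,0],0]
    - [[64,100,0],0.03]
    - [[85,133,0],0.056]
    - [[85,133,0],0.056]

```text
time_s: 20.4
tool_pos: [0.4437, 0.1038, 0.1619]
tool_rot: [180.0, -0.2, 172.6]
force: [0.2, -0.5, -2.0]
grip_width: 0.0237
grasp_force: 55.0
```

>>> arm_command:
  series:
    - [[0,0,0],0]
    - [[0,0,0],0]
    - [[0,0,0],0]
    - [[0,0,0],0]
    - [[0,0,0],0]

```text
time_s: 20.9
tool_pos: [0.4473, 0.0987, 0.1635]
tool_rot: [-180.0, -0.0, 172.1]
force: [-0.7, 0.5, -2.2]
grip_width: 0.0241
grasp_force: 55.0
```

```bash
python3 - <<'E'
from h import *
o=env.get_obs(); p,d=viewer.read_camera("wrist"); q,_=viewer.read_camera("scene")
cv2.imwrite("pics/j3.png",np.hstack([cv2.resize(p[60:280,110:400],(400,300)),cv2.resize(q[190:290,290:400],(330,300))]))
for k in("time_s","tool_pos","tool_rot","force"): print(k,np.round(o[k],4))
t=np.radians(o["tool_rot"][2]); dx,dy=.446-o["tool_pos"][0],.101-o["tool_pos"][1]
print("tool shift mm",1000*(dx*np.cos(t)+dy*np.sin(t)),1000*(dx*np.sin(t)-dy*np.cos(t)))
E
```

```text
time_s 20.9
tool_pos [0.4473 0.0987 0.1635]
tool_rot [-1.799947e+02 -3.200000e-03  1.720814e+02]
force [-0.7306  0.4587 -2.19  ]
tool shift mm 1.6138133132644097 2.0481635353972263
```

View pics/j3.png

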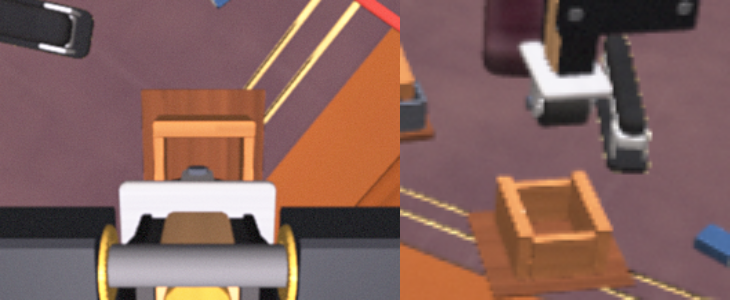

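>>> arm_command:
  series:
    - [[1.6,2,0],0]
    - [[1.6,2,15],0]
    - [[1.6,2,30],0]
    - [[1.6,2,45],0]
    - [[1.6,2,52],0]

```text
time_s: 21.5
tool_pos: [0.4448, 0.1016, 0.1104]
tool_rot: [-179.9, -0.1, 172.2]
force: [-0.4, -0.8, -1.4]
grip_width: 0.0238
grasp_force: 55.0
```

>>> arm_command:
  series:
    - [[0,0,6],0]
    - [[0,0,12],0]
    - [[0,0,18],0]
    - [[0,0,24],0]
    - [[0,0,30],0]

```text
time_s: 22.0
tool_pos: [0.4459, 0.1017, 0.0813]
tool_rot: [180.0, 0.0, 172.2]
force: [0.4, 0.6, -2.4]
grip_width: 0.0237
grasp_force: 55.0
```

>>> arm_command:
  series:
    - [[0,0,4],0]
    - [[0,0,8],0]
    - [[0,0,12],0]
    - [[0,0,15],0]
    - [[0,0,16],0]

```text
time_s: 22.5
tool_pos: [0.4456, 0.1015, 0.0652]
tool_rot: [-180.0, -0.0, 172.2]
force: [0.7, 0.1, -2.5]
grip_width: 0.0238
grasp_force: 55.0
```

>>> arm_command:
  series:
    - [[0,0,0.7],0]
    - [[0,0,1.4],0]
    - [[0,0,1.4],0]
    - [[0,0,1.4],0]
    - [[0,0,1.4],0]

```text
time_s: 23.0
tool_pos: [0.4458, 0.1016, 0.0643]
tool_rot: [180.0, 0.0, 172.2]
force: [0.2, 0.0, -3.1]
grip_width: 0.0235
grasp_force: 55.0
```

>>> arm_command:
  series:
    - [[0,0,0.5],0]
    - [[0,0,1],0]
    - [[0,0,1],0]
    - [[0,0,1],0]
    - [[0,0,1],0]

```text
time_s: 23.5
tool_pos: [0.4459, 0.1017, 0.064]
tool_rot: [180.0, -0.0, 172.2]
force: [-2.7, -1.1, 5.7]
grip_width: 0.0242
grasp_force: 55.0
```

Seated, at the same height as at the start. Opening the fingers and retreating.

>>> arm_command:
  series:
    - [[0,0,-0.5],0]
    - [[0,0,-0.5],0]
    - [[0,0,-0.5],0]
    - [[0,0,-0.5],0]
    - [[0,0,-0.5],0]
  grip: -1

```text
time_s: 24.0
tool_pos: [0.4458, 0.1016, 0.0636]
tool_rot: [180.0, 0.0, 172.2]
force: [0.3, 0.1, -0.3]
grip_width: 0.0556
grasp_force: 0.0
```

>>> arm_command:
  series:
    - [[0,0,0],0]
    - [[0,0,0],0]
    - [[0,0,0],0]
    - [[0,0,0],0]
    - [[0,0,0],0]

```text
time_s: 24.5
tool_pos: [0.4458, 0.1016, 0.0637]
tool_rot: [180.0, 0.0, 172.2]
force: [0.5, -0.3, 0.2]
grip_width: 0.0859
grasp_force: 0.0
```

>>> arm_command:
  series:
    - [[0,0,-10],0]
    - [[0,0,-40],0]
    - [[0,0,-80],0]
    - [[0,0,-120],0]
    - [[0,0,-160],0]

```text
time_s: 25.0
tool_pos: [0.4456, 0.1014, 0.2261]
tool_rot: [180.0, 0.0, 172.1]
force: [0.6, -0.8, 0.2]
grip_width: 0.0869
grasp_force: 0.0
```

>>> arm_command:
  series:
    - [[0,40,0],0]
    - [[0,80,0],0]
    - [[0,120,0],0]
    - [[0,160,0],0]
    - [[0,200,0],0]

```text
time_s: 25.5
tool_pos: [0.4731, 0.3013, 0.2246]
tool_rot: [180.0, 0.0, 172.2]
force: [0.2, 0.2, -0.1]
grip_width: 0.087
grasp_force: 0.0
```

```bash
python3 - <<'E'
from h import *
o=env.get_obs(); p,d=viewer.read_camera("top"); q,_=viewer.read_camera("scene")
cv2.imwrite("pics/j4.png",np.hstack([cv2.resize(p[175:305,110:320],(420,260)),cv2.resize(q[160:290,220:400],(360,260))]))
for k in("time_s","tool_pos","grip_width","force"): print(k,np.round(o[k],4))
E
```

```text
time_s 25.5
tool_pos [0.4731 0.3013 0.2246]
grip_width 0.087
force [ 0.1861  0.2267 -0.0525]
```

View pics/j4.png

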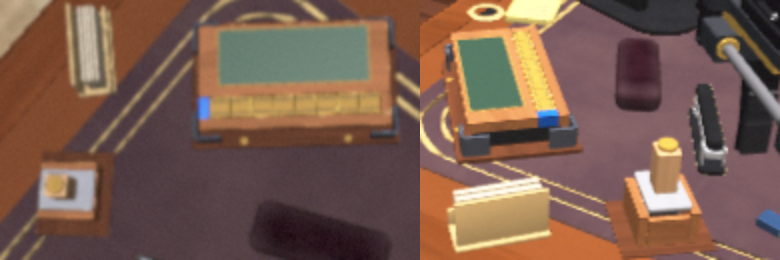

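The roller stands upright in its stand at (68,190), the edging looks flush at (295,107), and the bystanders haven't moved. Handing in.

```bash
python3 -c "
from cell import env
print(env.sign_off())"
```

```text
the job is handed in; nothing more can be done
None
```

The job is handed in: I rolled the edging from the blue end to the far end at about 17–20 N, section by section. The pictures show it flush, the roller parked upright and released, and the bystanders unmoved; the hand-in gave no verdict back.

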